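Stand squeeze bottles on the lazy susan's colour pads

TASK

Take the red-banded and the yellow-banded squeeze bottles from the sloped rack and stand each upright on the free-turning lazy susan, base fully on the pad of its own colour. The disc's height differs each time: lower each bottle gently until it meets the disc and only then let go, without dropping it. Do not let the lazy susan turn (ten degrees at the very most at any time), leave the green bottle in the rack and disturb nothing else.

Things in the scene. Friction and masses are not known exactly. Their poses are not given: they have to be found in the camera images.
- bottle_red: Rigid squeeze bottle: white cylinder 50 mm diameter, 90 mm long from its base, then red shoulder, cap (35 mm diameter, to 112 mm) and nozzle (to 135 mm), red band. About 0.25 kg (varies), mass centre about 52 mm from the base. Origin: centre of the base; z axis runs to the nozzle. Starts in a rack lane, nozzle raised 25 degrees above level and pointing roughly away from the robot.
- bottle_yellow: The same bottle with yellow band, shoulder, cap and nozzle. Same frame and start.
- bottle_green: The same bottle with green band, shoulder, cap and nozzle. Same frame. It stays in the rack.
- rack: Fixed white rack 170 x 280 mm; origin: centre of its underside, x up the slope. 3 lanes 100 mm apart along y, bottles in any order, base centre 45 mm up. Each lane: V rests 14 mm thick, 14 and 80 mm from the bottle's base, 29 mm to each side, and a low stop behind the base. Bottles lift straight up; their sides are free to grasp 35 to 70 mm from the base. Rack and lazy susan may swap sides.
- turntable: Spindle of the lazy susan, steel, 68 mm diameter; origin on its vertical axis 20 mm above the counter. It carries the light wood disc, 300 mm diameter, 16 mm thick, level, on a height-adjustable stem: the disc's top lies 36 to 76 mm above the counter, set differently each time and not given; it must be seen or felt. The stem does not sink. Spindle and disc turn together very freely (0.02 N m).
- pad_red (a point): Point on the spindle body straight below the centre of the flush red pad (80 mm diameter, on the disc's top), 100 mm from the axis, always 20 mm above the counter, 16 to 56 mm below the pad; turns with the disc.
- pad_yellow (a point): The same for the yellow pad, opposite the red one, 100 mm from the axis.
- steel_bowl: Bystander: steel bowl, 140 mm across, 60 mm high, standing towards the far edge. Origin: centre of its underside.
- spice_jar: Bystander: amber jar with black cap, 60 mm across, 90 mm high, at one side. Origin: centre of its underside.
- mug: Bystander: white mug, 80 mm across, 90 mm high, at the other side. Origin: centre of its underside.
There are look-alikes about, which are no part of the job. Leave any purple look-alike of the bottle_yellow alone.

How it is judged (in metres and radians):
At the end, for the whole second after the job is handed in: The red and yellow bottles stand upright (within 6 degrees, nozzle up) and at rest on the disc, each base centre within 18 mm of the centre of the pad of its own colour; the disc is still and within 20 mm, measured at the pads (11 degrees), of where it began; the green bottle is still in its lane (horizontal distance between bottle_red and pad_red below 0.018 m and horizontal distance between bottle_yellow and pad_yellow below 0.018 m and angle between each of bottle_red, bottle_yellow's own z axis and vertical below 0.1 rad and contact force between each of bottle_red, bottle_yellow and turntable above 0.5 N and linear speed of each of bottle_red, bottle_yellow below 0.02 m/s and angular speed of turntable below 0.05 rad/s and distance of each of pad_red, bottle_green from where it was at the start of the episode below 0.02 m); the robot touches nothing.
It fails at once if the lazy susan is turned by more than 20 mm at the pads (11 degrees) (distance of pad_red from where it was at the start of the episode above 0.02 m).
It fails at once if a bottle is banged or pressed hard on the lazy susan (over 25 N) (contact force between any of bottle_red, bottle_yellow and turntable above 25 N).
It fails at once if a bottle is let fall onto the lazy susan (more than about 2 mm) instead of being set down ((horizontal distance between bottle_red and turntable below 0.15 m and linear speed of bottle_red above 0.2 m/s and contact force between bottle_red and the fingers below 0.05 N and contact force between bottle_red and turntable below 0.05 N) or (horizontal distance between bottle_yellow and turntable below 0.15 m and linear speed of bottle_yellow above 0.2 m/s and contact force between bottle_yellow and the fingers below 0.05 N and contact force between bottle_yellow and turntable below 0.05 N)).
It fails at once if the green bottle is moved from its lane (distance of bottle_green from where it was at the start of the episode above 0.02 m).
It fails at once if a bystander is knocked (over 20 mm) (distance of any of steel_bowl, spice_jar, mug from where it was at the start of the episode above 0.02 m).
It also fails if it takes over 70 s, if anything falls off the work surface, if the arm or the gripper's body presses on something with over 40 N, if the wrist force passes 120 N, or if a joint passes its speed limit or range.

ROBOT

A 6-joint arm with a two-finger parallel gripper is mounted at the origin on the work surface. World frame = base frame: x ahead of the robot, y to its left, z up, the work surface at z = 0. Lengths are in m, angles in degrees, forces in N, time in s.
With the tool pointing down it reaches from about 0.425 to 0.925 m from the base axis. Payload 12.5 kg.
Tool frame: the origin (TCP) lies midway between the tips of the shut fingers; the grasp point (between the pads) lies bot.tcp_to_grasp behind it (bot.tcp_to_grasp is the distance from the TCP to the grasp point, in m); z points along the fingers, y is the line along which they close (so a half turn about z gives the same grasp; the last joint's range is limited). The gripper opens to 85 mm and grips with 20 to 120 N. Pads are 22 mm wide; open, the fingers measure 114 mm over their backs; the gripper's body (76 mm by 85 mm) begins 54 mm behind the grasp point. The pads swing forward as they close: fully open they stand 13 mm farther back than shut.
Start: joints at [-79.446, 28.126, 89.318, -0, 62.55, -6.05], TCP at [0.179, -0.599, 0.231] pointing down, gripper open.
Joint ranges: [-177.58, 177.58], [-47.91, 125.51], [2.72, 160], [-65.01, 245.01], [3.68, 167.84], [-153.87, 153.87]. Speed limits (degrees/s): [127.2, 127.2, 159.86, 180, 180, 180].

INTERFACE

Orientations are given as [roll, pitch, yaw] about the fixed x, y, z axes, in that order (R = Rz(yaw) Ry(pitch) Rx(roll)).
In Python, from rig import status, viewer, bot gives the robot as it stands. The module is installed in compiled form; this text tells all that it offers.
- The arm moves only by the tool play_rows, never from a script. Its argument "increments" is a list of rows, each a list of 2 entries, a list of its own where there are three numbers: the shift along the tool's x, y, z in m, then the turn, a rotation vector about the tool's x, y, z in degrees. In form: [[[x, y, z], [rx, ry, rz]], ...]. A call has 1 to 20 rows; each row shifts and turns the commanded pose from where the row before left it, along the tool's axes as they then stand; what a row does not reach is not made up. A row lasts 1/8 s, in which the tool goes at most 62.5 mm and 10.7 degrees, less where a joint would pass 70% of its speed; a pose out of reach is approached as far as the arm can. A call is refused whole if a number of a shift passes 0.0625 or a number of a turn 10.7, either way. A call with a gripper value outside its range is refused whole. "claw" is the gripper command: -1 is shut, 1 is fully open, values between are in proportion, set as the call begins (left out, the last holds). The fingers move at their own pace and stop on an object; "squeeze" is the grip in N (left out, the last holds). Time passes only in rows, so rows that do not move let the fingers close. It gives the time, the measured TCP pose, the force, the opening and the grip force at its end, in the units of the state.
- status.sense(): the state, without advancing time (a new reading comes with each control period).
- viewer.read_camera(name): name is "scene" or "top" or "wrist"; returns the picture (384x512x3 uint8, blue, green, red); there is no depth.
- viewer.camera_info(name): a dict with "fx", "fy", "cx", "cy" (pixels), "rvec" (rotation vector, rad) and "tvec" (3), from world to camera coordinates, as OpenCV has them. Camera axes: x right, y down, z forward; pixel columns grow to the right and rows downward; lengths in m; the calibration is good to about 2 mm. A picture is of the moment at which its call begins: read the wrist's pose just before it. camera_info takes no time and is no camera call; for the wrist camera it gives the pose at the moment of the call.
- bot.close_job(): hands the job in; it is judged then, once.
The state is a dict: "time": time; "joints": joint angles; "joint_vel": joint speeds; "joint_efforts": joint torques, N m; "ee_pos": TCP position; "tcp_rot": TCP orientation; "contact_force": force on the tool from outside, world axes, zero at the start; "ft_torque": the same for the moment, N m; "finger_gap": finger opening in m; "gripper_force": force on a finger pad.
Only numpy, scipy, OpenCV 4.12 (cv2) and the standard library are available. Lean on these libraries where they do the work, as an engineer would, in place of code of your own. Each camera call takes 0.05 s, during which the arm holds its last target. There are 200 camera calls.

## Working session

There is one attempt and no reset: what is moved stays moved. The work goes in short steps, Python scripts to look and compute and a tool call to move; the robot and the scene stay as the last step left them, time stands still between calls to the robot, and variables do not carry over. Pictures are saved under pics/ and viewed, at most 10 in all, crops included, and the job is handed in when it is done.

Besides the shell and the picture viewer there is one more tool, called after "Emit:" as name([rows], argument=value, ...), one row to a line, values as JSON. play_rows: Moves the arm, as the interface text tells. Its arguments: {"type":"object","properties":{"increments":{"type":"array","items":{"type":"array"}},"claw":{"type":"number"},"squeeze":{"type":"number"}},"required":["increments"]}

```bash
mkdir -p pics; python3 - <<'E'
from rig import status, viewer, bot
import cv2
print(status.sense(), bot.tcp_to_grasp)
for n in("scene","top"):
    im=viewer.read_camera(n); cv2.imwrite(f"pics/{n}0.png",im); cv2.imwrite(f"pics/{n}0b.png",cv2.resize(im,(800,600),interpolation=cv2.INTER_CUBIC)); print(n,viewer.camera_info(n))
E
```

```text
{'time': 0.0, 'joints': array([-7.94442471e+01,  2.81656560e+01,  8.93521093e+01, -1.91423052e-03,
        6.25472483e+01, -6.05011849e+00]), 'joint_vel': array([-0.05776427,  0.02794469, -0.04799994,  0.01005589, -0.01538956,
       -0.03855263]), 'joint_efforts': array([-3.58497819e-03, -6.18449593e+01, -2.61603802e+01, -2.14651877e-04,
        4.00202480e-03, -2.72580269e-05]), 'ee_pos': array([ 0.17859147, -0.59869767,  0.23069945]), 'tcp_rot': array([-1.79935170e+02, -5.16411339e-03,  1.66067519e+01]), 'contact_force': array([ 0.07120615,  0.43037565, -0.23938559]), 'ft_torque': array([ 0.06288427, -0.05384406, -0.04138762]), 'gripper_force': 0.0, 'finger_gap': 0.08535686797778555} 0.0187
scene {'fx': 440.55269333036443, 'fy': 440.55269333036443, 'cx': 258.45655340162483, 'cy': 191.60018331558567, 'rvec': array([ 1.24782682,  2.09022614, -1.08620743]), 'tvec': array([ 0.27050897, -0.22940606,  1.6454848 ])}
top {'fx': 462.86974150673643, 'fy': 462.86974150673643, 'cx': 261.83524740605134, 'cy': 194.19577563028045, 'rvec': array([ 2.16002342, -2.11032773,  0.16153617]), 'tvec': array([0.00611536, 0.59306364, 1.23615461])}
```

View pics/scene0b.png

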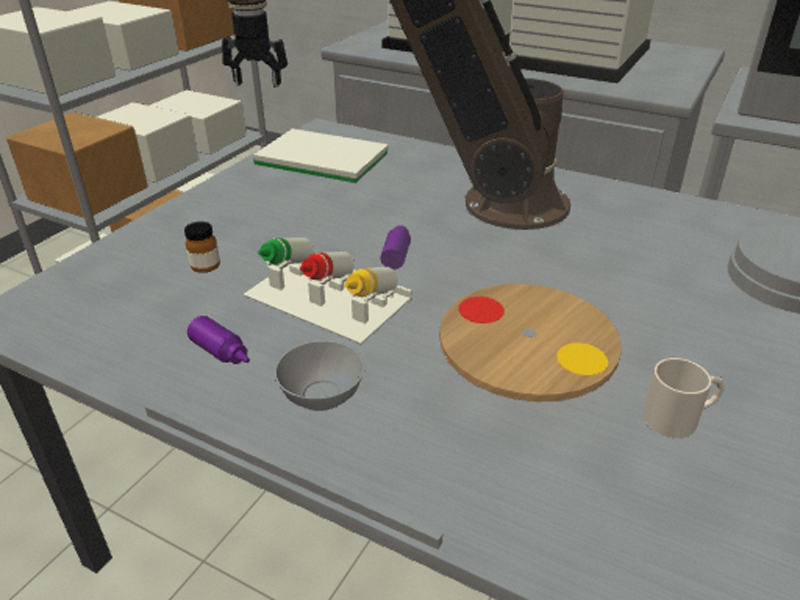

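View pics/top0b.png

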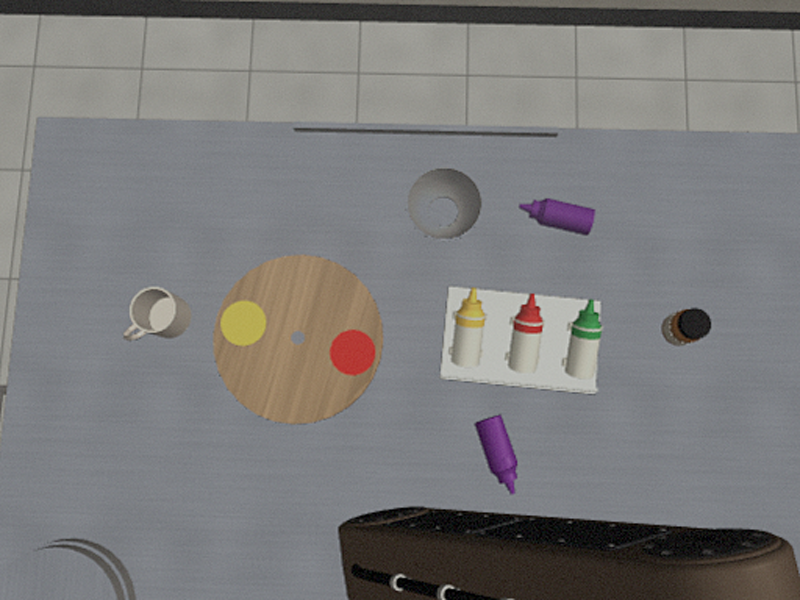

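Candidates in scene (800 px): yellow bottle (370,282), red bottle (325,265), green bottle (285,250), and purple look-alikes lying at (397,247) and (217,340). Pads: red (481,310), yellow (582,359). In the top view: yellow bottle (468,330), red (526,335), green (584,340), and the purple ones at (497,455) and (560,215). Next, a close crop of the rack in both views, with the pads found by colour.

```bash
cat > h.py <<'E'
import cv2, numpy as np
from rig import status, viewer, bot
from scipy.spatial.transform import Rotation as R
def P(n):
    c=viewer.camera_info(n); K=np.array([[c['fx'],0,c['cx']],[0,c['fy'],c['cy']],[0,0,1]])
    return K@np.c_[cv2.Rodrigues(np.array(c['rvec']))[0],c['tvec']]
def tri(p1,P1,p2,P2):
    x=cv2.triangulatePoints(P1,P2,np.array(p1,float).reshape(2,1),np.array(p2,float).reshape(2,1))[:,0]; return x[:3]/x[3]
def proj(M,X):
    x=M@np.r_[X,1]; return x[:2]/x[2]
def plane(p,M,z):
    "world point on height z seen at p"
    A=M[:,:2]-0; H=np.c_[M[:,:2],M[:,2]*z+M[:,3]]; x=np.linalg.solve(H,[p[0],p[1],1]); return x[:2]/x[2]
E
python3 - <<'E'
from h import *
pp={}
Ps={n:P(n) for n in('scene','top')}
for n in('scene','top'):
    im=cv2.imread(f"pics/{n}0.png"); hsv=cv2.cvtColor(im,cv2.COLOR_BGR2HSV)
    for c,lo,hi in(('red',(0,150,80),(6,255,255)),('yel',(22,120,80),(34,255,255))):
        m=cv2.inRange(hsv,lo,hi)
        if c=='red': m|=cv2.inRange(hsv,(174,150,80),(180,255,255))
        k,l,st,ce=cv2.connectedComponentsWithStats(m)
        i=1+np.argmax(st[1:,4]); pp[c,n]=ce[i]; print(n,c,st[i],ce[i])
for c in('red','yel'):
    X=tri(pp[c,'scene'],Ps['scene'],pp[c,'top'],Ps['top']); print(c,X,[pp[c,n]-proj(Ps[n],X) for n in Ps])
s=cv2.imread("pics/scene0.png")[140:220,150:270]; t=cv2.imread("pics/top0.png")[175:260,275:395]
a=cv2.resize(s,None,fx=6,fy=6,interpolation=cv2.INTER_CUBIC);b=cv2.resize(t,None,fx=6,fy=6,interpolation=cv2.INTER_CUBIC)
cv2.imwrite("pics/cs.png",a);cv2.imwrite("pics/ct.png",b)
E
```

```text
scene red [293 190  30  17 394] [307.52791878 197.88071066]
scene yel [356 219  33  21 526] [372.30798479 229.36311787]
top red [211 211  29  29 654] [225.21559633 225.18807339]
top yel [141 193  29  28 654] [155.24923547 206.43577982]
red [0.50416421 0.11792892 0.05003784] [array([-0.07247793, -0.00148599]), array([-0.06168231,  0.02309315])]
yel [0.55141267 0.31287651 0.05023583] [array([-0.03499158,  0.00199668]), array([-0.02783264,  0.0076057 ])]
```

View pics/cs.png

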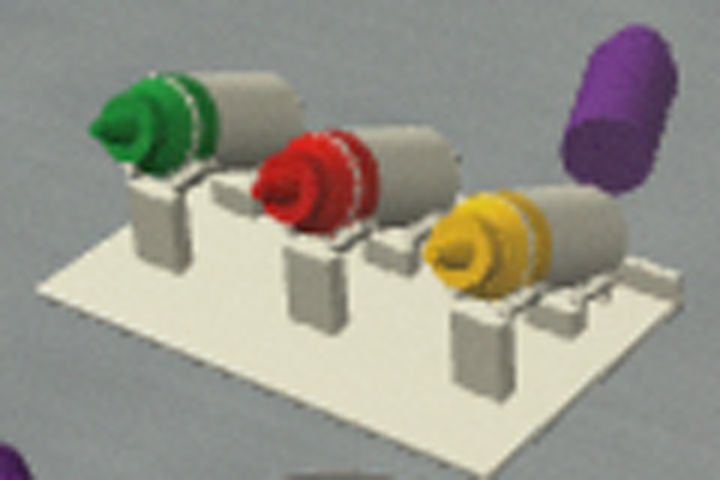

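View pics/ct.png

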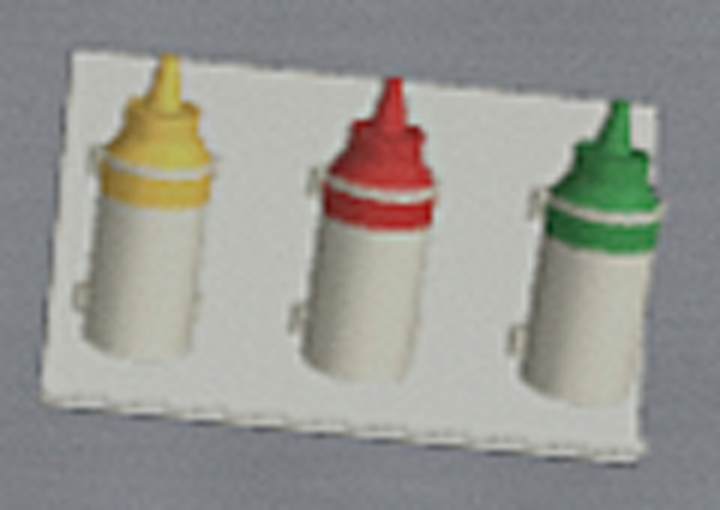

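Crop positions. Scene crop tips: yellow (430,253), red (257,190), green (95,128). Top crop tips: yellow (168,57), red (394,78), green (620,101). Rack corners in the top crop: (72,52), (657,105), (42,405), (640,463). The bottles with red and yellow bands stand in the rack; the purple ones lie outside it and aren't wanted. Triangulating now.

```bash
python3 - <<'E'
from h import *
S,T=P('scene'),P('top')
f=lambda p,o:(o[0]+(p[0]+.5)/6-.5,o[1]+(p[1]+.5)/6-.5)
tips={}
for n,a,b in(('yel',(430,253),(168,57)),('red',(257,190),(394,78)),('grn',(95,128),(620,101))):
    a,b=f(a,(150,140)),f(b,(275,175)); X=tri(a,S,b,T); tips[n]=X; print(n,X.round(4),(proj(T,X)-b).round(2),(proj(S,X)-a).round(2))
c=[plane(f(p,(275,175)),T,.008) for p in((72,52),(657,105),(42,405),(640,463))]
print(np.round(c,4))
for i,j in((2,0),(3,1)): d=c[j]-c[i]; print(np.degrees(np.arctan2(d[1],d[0])),np.linalg.norm(d))
for i,j in((1,0),(3,2)): d=c[j]-c[i]; print(np.degrees(np.arctan2(-d[0],d[1])),np.linalg.norm(d))
d=tips['yel']-tips['grn'];y=np.arctan2(-d[0],d[1]);print('yaw',np.degrees(y),np.linalg.norm(d[:2]))
for h in (25,):
  u=np.array([np.cos(y)*np.cos(np.radians(h)),np.sin(y)*np.cos(np.radians(h)),np.sin(np.radians(h))])
  for n in tips:
    B=tips[n]-.135*u; G=B+.0525*u; print(n,'base',B.round(4),'grasp',G.round(4),'top pix crop',((proj(T,B+np.array([0,0,0.]))-(275,175)+.5)*6).round(0),'body top', ((proj(T,G)-(275,175)+.5)*6).round(0))
E
```

```text
yel [ 0.6138 -0.0887  0.1024] [ 0.13 -0.07] [0.16 0.02]
red [ 0.6066 -0.1884  0.1016] [-0.02  0.01] [-0.02 -0.  ]
grn [ 0.5986 -0.2883  0.1022] [ 0.07 -0.05] [0.08 0.02]
[[ 0.6324 -0.0499]
 [ 0.6131 -0.3286]
 [ 0.464  -0.0384]
 [ 0.4436 -0.3177]]
-3.898498466702251 0.16881499267706299
-3.6956029419167966 0.1698630737528985
-3.9682173743450586 0.27936163763592053
-4.182342216554366 0.27996638330462875
yaw -4.371676693461824 0.20018624234788407
yel base [ 0.4918 -0.0793  0.0453] grasp [ 0.5393 -0.083   0.0675] top pix crop [136. 342.] body top [149. 233.]
red base [ 0.4846 -0.1791  0.0445] grasp [ 0.532  -0.1827  0.0667] top pix crop [355. 363.] body top [370. 254.]
grn base [ 0.4766 -0.2789  0.0451] grasp [ 0.524  -0.2826  0.0673] top pix crop [574. 386.] body top [592. 277.]
```

```bash
cat >> h.py <<'E'
YAW=-4.1
U=np.array([np.cos(np.radians(YAW))*np.cos(np.radians(25)),np.sin(np.radians(YAW))*np.cos(np.radians(25)),np.sin(np.radians(25))])
BASE={'yel':np.array([.4918,-.0793,.045]),'red':np.array([.4846,-.1791,.045])}
def grasp(n,s=.057,tilt=20,depth=.022,up=0.,back=0.):
    "TCP pose holding bottle n in rack; tilt back towards the robot"
    Rt=R.from_euler('xyz',[180,0,YAW],degrees=True)*R.from_rotvec([0,-tilt,0],degrees=True)
    return BASE[n]+s*U+(depth-back)*Rt.as_matrix()[:,2]+[0,0,up],Rt
def pose():
    s=status.sense(); return np.array(s['ee_pos']),R.from_euler('xyz',s['tcp_rot'],degrees=True)
def rows(p0,R0,p1,R1,n):
    rv=(R0.inv()*R1).as_rotvec(degrees=True)/n; out=[];Rc=R0
    for i in range(n):
        d=Rc.inv().apply((p1-p0)/n); out.append([d.round(4).tolist(),rv.round(2).tolist()]); Rc=Rc*R.from_rotvec(rv,degrees=True)
    return out
E
python3 - <<'E'
from h import *
p,r=pose(); q,Q=grasp('yel',up=.13); print(q,Q.as_euler('xyz',degrees=True))
print(rows(p,r,q,Q,14))
E
```

```text
[ 0.53582215 -0.08245555  0.178416  ] [180.   20.   -4.1]
[[[0.035, -0.028, 0.0038], [0.25, -1.41, 1.46]], [[0.0343, -0.0289, 0.003], [0.25, -1.41, 1.46]], [[0.0337, -0.0298, 0.0023], [0.25, -1.41, 1.46]], [[0.0329, -0.0306, 0.0016], [0.25, -1.41, 1.46]], [[0.0322, -0.0314, 0.001], [0.25, -1.41, 1.46]], [[0.0314, -0.0322, 0.0003], [0.25, -1.41, 1.46]], [[0.0305, -0.033, -0.0003], [0.25, -1.41, 1.46]], [[0.0297, -0.0338, -0.0009], [0.25, -1.41, 1.46]], [[0.0288, -0.0346, -0.0014], [0.25, -1.41, 1.46]], [[0.0278, -0.0353, -0.002], [0.25, -1.41, 1.46]], [[0.0269, -0.036, -0.0025], [0.25, -1.41, 1.46]], [[0.0259, -0.0367, -0.003], [0.25, -1.41, 1.46]], [[0.0249, -0.0374, -0.0035], [0.25, -1.41, 1.46]], [[0.0238, -0.038, -0.0039], [0.25, -1.41, 1.46]]]
```

Emit:
play_rows([
  [[0.035, -0.028, 0.002], [0.25, -1.4, 1.5]],
  [[0.034, -0.029, 0.002], [0.25, -1.4, 1.5]],
  [[0.034, -0.03, 0.001], [0.25, -1.4, 1.5]],
  [[0.033, -0.031, 0.001], [0.25, -1.4, 1.5]],
  [[0.032, -0.031, 0.001], [0.25, -1.4, 1.5]],
  [[0.031, -0.032, 0], [0.25, -1.4, 1.5]],
  [[0.03, -0.033, 0], [0.25, -1.4, 1.5]],
], claw=1)

```text
time: 0.98
ee_pos: [0.3575, -0.3401, 0.2097]
tcp_rot: [-179.2, 10.0, 6.1]
contact_force: [-0.4, 0.4, -0.8]
finger_gap: 0.0853
gripper_force: 0.0
```

```bash
python3 - <<'E'
from h import *
s=status.sense(); print([s[k].round(4) for k in('joints','ee_pos','tcp_rot','joint_vel')])
p,r=pose(); q,Q=grasp('yel',up=.13)
print(rows(p,r,q,Q,7))
E
```

```text
[array([-47.3729,  21.815 , 104.9268,  -8.6318,  60.1876,  41.3528]), array([ 0.3575, -0.3401,  0.2097]), array([-179.1569,    9.9607,    6.0988]), array([41.5174,  1.947 ,  4.2121, -3.8542,  7.1994, 55.465 ])]
[[[0.0296, -0.0339, -0.0002], [0.26, -1.42, 1.42]], [[0.0287, -0.0346, -0.0007], [0.26, -1.42, 1.42]], [[0.0278, -0.0353, -0.0013], [0.26, -1.42, 1.42]], [[0.0269, -0.036, -0.0018], [0.26, -1.42, 1.42]], [[0.026, -0.0367, -0.0023], [0.26, -1.42, 1.42]], [[0.025, -0.0373, -0.0027], [0.26, -1.42, 1.42]], [[0.024, -0.0379, -0.0032], [0.26, -1.42, 1.42]]]
```

Emit:
play_rows([
  [[0.029, -0.033, 0], [0.25, -1.4, 1.4]],
  [[0.028, -0.034, -0.001], [0.25, -1.4, 1.4]],
  [[0.028, -0.035, -0.001], [0.25, -1.4, 1.4]],
  [[0.027, -0.036, -0.002], [0.25, -1.4, 1.4]],
  [[0.026, -0.036, -0.002], [0.25, -1.4, 1.4]],
  [[0.025, -0.037, -0.003], [0.25, -1.4, 1.4]],
  [[0.024, -0.037, -0.003], [0.25, -1.4, 1.4]],
  [[0, 0, 0], [0, 0, 0]],
])

```text
time: 1.98
ee_pos: [0.5349, -0.0852, 0.178]
tcp_rot: [-180.0, 19.9, -3.7]
contact_force: [-0.1, -0.6, 0.8]
finger_gap: 0.0854
gripper_force: 0.0
```

```bash
cat > kin.py <<'E'
from h import *
from scipy.optimize import least_squares
D=[]
D.append(([-79.4444,28.16566,89.3521,-.0019,62.5472,-6.0501],[.17859,-.5987,.2307],[-179.935,-.0052,16.6068]))
D.append(([-47.3729,21.815,104.9268,-8.6318,60.1876,41.3528],[.3575,-.3401,.2097],[-179.157,9.961,6.099]))
def fk(q,k):
    a,h,L1,L2,c,L3=k; j=np.radians(q); Rm=R.from_rotvec
    R1=Rm([0,0,j[0]]); p=np.array([0,0,h])+R1.apply([a,0,0])
    R2=R1*Rm([0,j[1],0]); p=p+R2.apply([0,0,L1])
    R3=R2*Rm([0,j[2],0]); p=p+R3.apply([c,0,L2])
    R4=R3*Rm([0,0,j[3]]); R5=R4*Rm([0,j[4],0]); R6=R5*Rm([0,0,j[5]])
    return p+R6.apply([0,0,L3]),R6
E
python3 - <<'E'
from kin import *
s=status.sense(); print([s[k].round(3).tolist() for k in('joints','ee_pos','tcp_rot')])
for d in D+[(s['joints'],s['ee_pos'],s['tcp_rot'])]:
    _,Rf=fk(d[0],[0]*6); print((Rf.inv()*R.from_euler('xyz',d[2],degrees=True)).as_rotvec(degrees=True).round(2))
D.append((s['joints'],s['ee_pos'],s['tcp_rot']))
f=lambda k:np.concatenate([fk(d[0],k)[0]-d[1] for d in D])
r=least_squares(f,[0,.3,.4,.4,0,.3]);print(r.x.round(4),r.cost,np.linalg.svd(r.jac)[1])
p,_=pose();print(p-grasp('yel',up=.13)[0])
cv2.imwrite('pics/w1.png',viewer.read_camera('wrist'))
E
```

```text
[[-14.351, 32.474, 93.03, -3.701, 74.1, 81.008], [0.535, -0.085, 0.178], [-179.963, 19.881, -3.724]]
[ 0.  0. 90.]
[ 0. -0. 90.]
[ 0.  0. 90.]
[ 0.4625  1.2031 -0.1532  0.727   0.8984 -0.2929] 0.0030417959317572524 [3.43148501 2.47986334 0.21423641 0.14187255 0.08711675 0.03967479]
[-0.00095201 -0.00272279 -0.00044191]
```

View pics/w1.png

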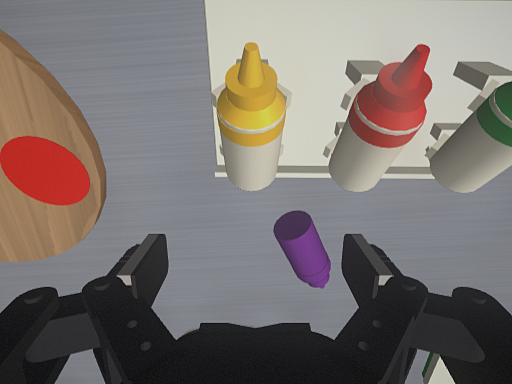

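Wrist view: yellow bottle at (250,120), red (385,120) and green at the right edge are all standing in the rack. The purple look-alike lies at (303,250) and the red pad is at (45,170). The fingers are clear. The kinematic fit needs a lateral offset term.

```bash
cat > kin.py <<'E'
from h import *
from scipy.optimize import least_squares
D=[([-79.4444,28.16566,89.3521,-.0019,62.5472,-6.0501],[.17859,-.5987,.2307]),
([-47.3729,21.815,104.9268,-8.6318,60.1876,41.3528],[.3575,-.3401,.2097]),
([-14.351, 32.474, 93.03, -3.701, 74.1, 81.008], [0.5349, -0.0852, 0.178])]
def fk(q,k):
    a,h,L1,L2,c,L3,b,e=k; j=np.radians(q); Rm=R.from_rotvec
    R1=Rm([0,0,j[0]]); p=np.array([0,0,h])+R1.apply([a,b,0])
    R2=R1*Rm([0,j[1],0]); p=p+R2.apply([0,0,L1])
    R3=R2*Rm([0,j[2],0]); p=p+R3.apply([c,0,L2])
    R4=R3*Rm([0,0,j[3]]); R5=R4*Rm([0,j[4],0]); p=p+R5.apply([e,0,0]); R6=R5*Rm([0,0,j[5]])*Rm([0,0,np.pi/2])
    return p+R6.apply([0,0,L3]),R6
E
python3 - <<'E'
from kin import *
f=lambda k:np.concatenate([fk(d[0],k)[0]-d[1] for d in D]+[1e-3*(np.array(k)-[0,.3,.45,.4,0,.3,.065,0])])
r=least_squares(f,[0,.3,.45,.4,0,.3,.065,0],x_scale=.1);print(r.x.round(4),abs(r.fun[:9]).max(),np.linalg.svd(r.jac)[1].round(4))
s=r.x
E
```

```text
[2.000e-04 1.975e-01 5.861e-01 4.116e-01 4.370e-02 2.547e-01 6.590e-02
 2.000e-04] 2.858537085323465e-05 [3.4539 2.9939 1.735  0.1986 0.1761 0.1417 0.0721 0.029 ]
```

```bash
cat >> kin.py <<'E'
K=[.0002,.1975,.5861,.4116,.0437,.2547,.0659,.0002]
LO=np.array([-177.58,-47.91,2.72,-65.01,3.68,-153.87]);HI=np.array([177.58,125.51,160,245.01,167.84,153.87])
PAD={'red':np.array([.5042,.1179,.050]),'yel':np.array([.5514,.3129,.050])}
def ik(p,Rt,q0):
    f=lambda q:np.r_[(fk(q,K)[0]-p)*10,(fk(q,K)[1].inv()*Rt).as_rotvec()]
    r=least_squares(f,np.clip(q0,LO+.01,HI-.01),bounds=(LO,HI),x_scale=50); return r.x,abs(r.fun).max()
def place(n,psi,s=.057,tilt=20,depth=.022,up=0.,back=0.):
    "TCP pose, bottle n upright on its pad, tool heading psi"
    Rt=R.from_euler('z',psi-YAW,degrees=True)*R.from_rotvec(-65*np.array([-np.sin(np.radians(YAW)),np.cos(np.radians(YAW)),0]),degrees=True)*grasp('red',tilt=tilt)[1]
    return PAD[n]+[0,0,s+up]+(depth-back)*Rt.as_matrix()[:,2],Rt
def wrist(q): # wrist centre & elbow
    p,r=fk(q,K); return p-K[5]*r.as_matrix()[:,2]
E
python3 - <<'E'
from kin import *
for tilt in(0,10,20):
  g=ik(*grasp('yel',tilt=tilt),D[2][0]); print(tilt,g[0].round(1),g[1])
  for n in('yel','red'):
    for psi in range(-120,240,20):
      best=None
      for q0 in (g[0],[20,30,100,90,60,0],[20,30,100,-50,60,0],[20,30,100,150,60,0],[20,40,80,0,130,80],[20,40,80,0,130,-80]):
        q,e=ik(*place(n,psi,tilt=tilt,up=.01),q0)
        if e<1e-3 and (best is None or abs(q-g[0]).max()<abs(best-g[0]).max()): best=q
      if best is not None: print(tilt,n,psi,best.round(0),wrist(best).round(2),'margin',np.minimum(best-LO,HI-best).min().round(0))
E
```

```text
0 [-15.6  36.8 109.1  -0.   34.1  78.5] 2.220446049250313e-14
0 yel -120 [  32.   60.   65.  -27.  114. -115.] [0.66 0.5  0.22] margin 38.0
0 yel -100 [  37.   58.   72.  -40.  104. -123.] [0.59 0.52 0.22] margin 25.0
0 yel -80 [  40.   54.   82.  -52.   91. -127.] [0.51 0.52 0.22] margin 13.0
0 yel 0 [  34.   43.  123.  219.   54. -100.] [0.34 0.31 0.22] margin 26.0
0 yel 20 [ 25.  43. 128. 186.  56. -91.] [0.35 0.24 0.22] margin 32.0
0 yel 40 [ 16.  43. 128. 153.  56. -85.] [0.39 0.18 0.22] margin 32.0
0 yel 60 [  8.  43. 123. 122.  57. -77.] [0.45 0.13 0.22] margin 37.0
0 yel 80 [  4.  45. 114.  94.  62. -66.] [0.51 0.11 0.22] margin 46.0
0 yel 100 [  4.  47. 103.  72.  71. -59.] [0.59 0.11 0.22] margin 57.0
0 yel 120 [  6.  51.  92.  56.  84. -56.] [0.66 0.13 0.22] margin 68.0
0 yel 140 [  9.  54.  81.  43.  97. -58.] [0.71 0.18 0.22] margin 71.0
0 yel 160 [ 13.  58.  72.  31. 108. -64.] [0.75 0.24 0.22] margin 59.0
0 yel 180 [ 18.  60.  65.  18. 118. -74.] [0.76 0.31 0.22] margin 50.0
0 yel 200 [ 23.  62.  61.   3. 122. -87.] [0.75 0.39 0.22] margin 46.0
0 yel 220 [  28.   62.  
[... 5398 characters left out ...]
. -73.] [0.38 0.01 0.28] margin 27.0
20 red 60 [-12.  34. 127.  88.  42. -63.] [ 0.42 -0.02  0.28] margin 33.0
20 red 80 [-13.  36. 120.  65.  51. -58.] [ 0.48 -0.04  0.28] margin 40.0
20 red 100 [-12.  38. 112.  48.  61. -58.] [ 0.53 -0.04  0.28] margin 48.0
20 red 120 [ -9.  41. 104.  36.  71. -62.] [ 0.59 -0.02  0.28] margin 56.0
20 red 140 [ -5.  43.  98.  24.  80. -68.] [0.63 0.01 0.28] margin 62.0
20 red 160 [ -0.  45.  93.  14.  86. -77.] [0.66 0.06 0.28] margin 67.0
20 red 180 [  4.  46.  90.   3.  89. -87.] [0.67 0.12 0.28] margin 67.0
20 red 200 [  9.  46.  90.  -8.  89. -98.] [0.66 0.17 0.28] margin 56.0
20 red 220 [  14.   45.   92.  -18.   85. -108.] [0.63 0.22 0.28] margin 46.0
```

```bash
python3 - <<'E'
from kin import *
W=P('wrist')
for n,t in(('yel',[.6138,-.0887,.1024]),('red',[.6066,-.1884,.1016])): print(n,proj(W,np.array(t)),'base',proj(W,BASE[n]))
p,r=pose(); q,Q=grasp('yel'); print(rows(p,r,q,Q,7)); print(q)
E
```

```text
yel [247.91982843  45.493897  ] base [249.27631665 167.67242213]
red [418.0425364  46.2620202] base [350.75609149 168.16045288]
[[[0.0065, -0.0006, 0.0174], [0.01, -0.02, 0.04]], [[0.0065, -0.0006, 0.0174], [0.01, -0.02, 0.04]], [[0.0065, -0.0006, 0.0174], [0.01, -0.02, 0.04]], [[0.0065, -0.0006, 0.0174], [0.01, -0.02, 0.04]], [[0.0065, -0.0006, 0.0174], [0.01, -0.02, 0.04]], [[0.0065, -0.0006, 0.0174], [0.01, -0.02, 0.04]], [[0.0065, -0.0006, 0.0174], [0.01, -0.02, 0.04]]]
[ 0.53582215 -0.08245555  0.048416  ]
```

Emit:
play_rows([
  [[0.0065, -0.0003, 0.0175], [0, 0, 0]],
  [[0.0065, -0.0003, 0.0175], [0, 0, 0]],
  [[0.0065, -0.0003, 0.0175], [0, 0, 0]],
  [[0.0065, -0.0003, 0.0175], [0, 0, 0]],
  [[0.0065, -0.0003, 0.0175], [0, 0, 0]],
  [[0.0065, -0.0003, 0.0175], [0, 0, 0]],
  [[0.0065, -0.0003, 0.017], [0, 0, 0.2]],
  [[0, 0, 0], [0, 0, 0]],
], claw=1)

```text
time: 3.02
ee_pos: [0.535, -0.0851, 0.0474]
tcp_rot: [180.0, 19.9, -4.1]
contact_force: [0.9, 0.8, 0.7]
finger_gap: 0.0854
gripper_force: 0.0
```

Emit:
play_rows([
  [[0, 0, 0], [0, 0, 0]],
  [[0, 0, 0], [0, 0, 0]],
  [[0, 0, 0], [0, 0, 0]],
  [[0, 0, 0], [0, 0, 0]],
  [[0, 0, 0], [0, 0, 0]],
  [[0, 0, 0], [0, 0, 0]],
], claw=0, squeeze=40)

```text
time: 3.78
ee_pos: [0.5366, -0.0823, 0.0504]
tcp_rot: [-179.8, 19.6, -4.2]
contact_force: [4.9, 21.6, 10.4]
finger_gap: 0.0494
gripper_force: 42.9
```

Emit:
play_rows([
  [[0, -0.0015, 0], [0, 0, 0]],
  [[0, -0.001, 0], [0, 0, 0]],
  [[-0.001, 0, -0.003], [0, 0, 0]],
  [[-0.002, 0, -0.006], [0, 0, 0]],
  [[-0.0065, 0, -0.0175], [0, 0, 0]],
  [[-0.0065, 0, -0.0175], [0, 0, 0]],
  [[-0.0065, 0, -0.0175], [0, 0, 0]],
  [[-0.0065, 0, -0.0175], [0, 0, 0]],
  [[-0.0065, 0, -0.0175], [0, 0, 0]],
  [[-0.0065, 0, -0.0175], [0, 0, 0]],
  [[-0.0065, 0, -0.0175], [0, 0, 0]],
  [[-0.0065, 0, -0.0175], [0, 0, 0]],
  [[0, 0, 0], [0, 0, 0]],
])

```text
time: 5.4
ee_pos: [0.5348, -0.0826, 0.2091]
tcp_rot: [179.9, 19.7, -4.1]
contact_force: [-0.4, -0.7, -3.7]
finger_gap: 0.0492
gripper_force: 42.3
```

```bash
python3 - <<'E'
from kin import *
s=status.sense(); print([s[k] for k in('ee_pos','tcp_rot','contact_force','ft_torque','finger_gap')])
p,r=pose()
# path candidates: tilt-up and yaw simultaneously
def path(n,psi,up,N,s=.057):
    q,Q=place(n,psi,s=s,up=up); 
    ax=np.array([-np.sin(np.radians(YAW)),np.cos(np.radians(YAW)),0])
    out=[]
    for i in range(1,N+1):
        t=i/N
        # keep the bottle's grasp point on a straight line
        R0=r; Rt=R.from_euler('z',(psi-YAW)*t,degrees=True)*R.from_rotvec(-65*t*ax,degrees=True)*R0
        g0=p-.022*r.as_matrix()[:,2]; g1=q-.022*Q.as_matrix()[:,2]
        out.append((g0+(g1-g0)*t+.022*Rt.as_matrix()[:,2],Rt))
    return out
for psi in(100,120,140):
  N=18; pa=path('yel',psi,.04,N); j=np.array(s['joints']);mx=np.zeros(6);prev=j;pr=(p,r)
  ang=[]
  for a in pa:
    jn,e=ik(*a,prev); mx=np.maximum(mx,abs(jn-prev)); ang.append(np.degrees((pr[1].inv()*a[1]).magnitude())); prev=jn;pr=a
  print(psi,'max step',mx.round(1),'lim',(np.array([127.2,127.2,159.86,180,180,180])*.7/8).round(1),prev.round(1),e,'maxang',max(ang),'minz',min(a[0][2] for a in pa))
cv2.imwrite('pics/s2.png',cv2.resize(viewer.read_camera('scene')[90:250,150:420],(810*800//810,474)))
E
```

```text
[array([ 0.53481858, -0.0826128 ,  0.20912871]), array([179.91084886,  19.65822111,  -4.12290698]), array([-0.3678578 , -0.72018962, -3.73017771]), array([-0.00352603, -0.37522988,  0.03448518]), 0.04915653380565518]
100 max step [ 2.4  2.5  2.6  7.3  4.9 11. ] lim [11.1 11.1 14.  15.7 15.7 15.7] [  8.2  38.7 101.7  56.8  58.2 -41.4] 2.7755575615628914e-15 maxang 6.817330390706362 minz 0.1315367301057938
120 max step [ 2.5  2.8  3.8  6.4  5.8 11.1] lim [11.1 11.1 14.  15.7 15.7 15.7] [  9.2  42.1  92.9  44.6  71.4 -45.8] 9.214851104388798e-15 maxang 7.781885908048781 minz 0.1315367301057938
140 max step [ 2.6  3.2  4.7  5.8  6.6 11.5] lim [11.1 11.1 14.  15.7 15.7 15.7] [ 11.6  45.5  84.4  34.2  83.5 -52.8] 6.661338147750939e-15 maxang 8.78110586085491 minz 0.1315367301057938
```

View pics/s2.png

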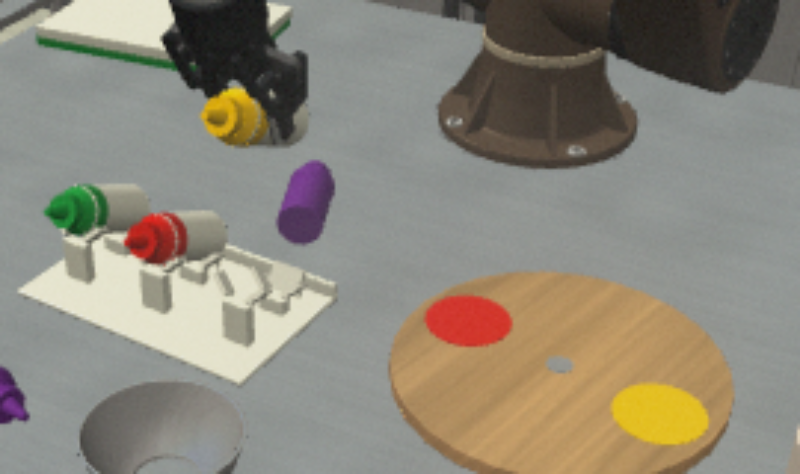

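```bash
cat >> kin.py <<'E'
def upright(psi): return R.from_euler('z',psi,degrees=True)*R.from_euler('y',-90,degrees=True)  # maps bottle-x? unused
RB=R.from_euler('ZY',[YAW,65],degrees=True)      # bottle in rack (z axis -> U)
def hand(n,pg,eg):
    Rg=R.from_euler('xyz',eg,degrees=True); return Rg.inv()*RB, Rg.inv().apply(BASE[n]-np.array(pg))
HAND={'yel':([.5366,-.0823,.0504],[-179.8,19.6,-4.2])}
def bottle(n):
    p,r=pose(); Rb,tb=hand(n,*HAND[n]); return p+r.apply(tb), r*Rb
def tgt(n,psi,up,xy=None):
    Rb,tb=hand(n,*HAND[n]); Rt=R.from_euler('z',psi,degrees=True)*Rb.inv(); q=(PAD[n] if xy is None else xy)+np.array([0,0,up])
    return q-Rt.apply(tb),Rt
def swing(n,psi,up,N,k=.06):
    "rows: bottle tilts upright and turns, its mid on a straight line"
    p,r=pose(); Rb,tb=hand(n,*HAND[n]); b0,B0=bottle(n); a=B0.as_euler('ZYX',degrees=True); out=[];pp,pr=p,r
    m0=b0+B0.apply([0,0,k]); m1=PAD[n]+[0,0,up+k]
    for i in range(1,N+1):
        t=i/N; B=R.from_euler('ZYX',[a[0]+(psi-a[0])*t,a[1]*(1-t),a[2]*(1-t)],degrees=True)
        Rt=B*Rb.inv(); q=m0+(m1-m0)*t-B.apply([0,0,k])-Rt.apply(tb)
        out.append([pr.inv().apply(q-pp).round(3).tolist(),(pr.inv()*Rt).as_rotvec(degrees=True).round(1).tolist()])
        pp,pr=pp+pr.apply(out[-1][0]),pr*R.from_rotvec(out[-1][1],degrees=True)
    return out
def err(n,psi,up,N=1):
    p,r=pose(); q,Q=tgt(n,psi,up); return rows(p,r,q,Q,N)
E
python3 - <<'E'
from kin import *
b,B=bottle('yel'); print(b,B.as_euler('ZYX',degrees=True), hand('yel',*HAND['yel'])[1])
print(swing('yel',120,.04,18))
E
```

```text
[ 0.48961412 -0.07970481  0.20281777] [-4.47477546 65.14803868 -0.6071348 ] [-0.04048638  0.00035946  0.02014755]
[[[0.002, -0.021, 0.005], [-2.1, 3.6, -6.5]], [[0.004, -0.021, 0.003], [-1.7, 3.6, -6.7]], [[0.006, -0.021, 0.004], [-1.3, 3.7, -6.8]], [[0.009, -0.021, 0.003], [-0.9, 3.6, -6.8]], [[0.011, -0.019, 0.004], [-0.4, 3.6, -6.9]], [[0.013, -0.019, 0.004], [0.1, 3.6, -6.9]], [[0.015, -0.017, 0.005], [0.4, 3.7, -6.8]], [[0.016, -0.016, 0.005], [0.9, 3.6, -6.9]], [[0.018, -0.014, 0.008], [1.4, 3.6, -6.7]], [[0.019, -0.012, 0.008], [1.7, 3.6, -6.7]], [[0.019, -0.009, 0.01], [2.2, 3.6, -6.6]], [[0.02, -0.008, 0.011], [2.6, 3.6, -6.4]], [[0.019, -0.005, 0.013], [3.0, 3.7, -6.2]], [[0.019, -0.002, 0.014], [3.4, 3.6, -6.0]], [[0.018, 0.0, 0.015], [3.8, 3.6, -5.8]], [[0.017, 0.003, 0.016], [4.1, 3.5, -5.6]], [[0.015, 0.005, 0.016], [4.5, 3.6, -5.3]], [[0.013, 0.007, 0.017], [4.8, 3.6, -5.0]]]
```

Emit:
play_rows([
  [[0.002, -0.021, 0.005], [-2.1, 3.6, -6.5]],
  [[0.004, -0.021, 0.003], [-1.7, 3.6, -6.7]],
  [[0.006, -0.021, 0.004], [-1.3, 3.7, -6.8]],
  [[0.009, -0.021, 0.003], [-0.9, 3.6, -6.8]],
  [[0.011, -0.019, 0.004], [-0.4, 3.6, -6.9]],
  [[0.013, -0.019, 0.004], [0.1, 3.6, -6.9]],
  [[0.015, -0.017, 0.005], [0.4, 3.7, -6.8]],
  [[0.016, -0.016, 0.005], [0.9, 3.6, -6.9]],
  [[0.018, -0.014, 0.008], [1.4, 3.6, -6.7]],
  [[0.019, -0.012, 0.008], [1.7, 3.6, -6.7]],
  [[0.019, -0.009, 0.01], [2.2, 3.6, -6.6]],
  [[0.02, -0.008, 0.011], [2.6, 3.6, -6.4]],
  [[0.019, -0.005, 0.013], [3.0, 3.7, -6.2]],
  [[0.019, -0.002, 0.014], [3.4, 3.6, -6.0]],
  [[0.018, 0.0, 0.015], [3.8, 3.6, -5.8]],
  [[0.017, 0.003, 0.016], [4.1, 3.5, -5.6]],
  [[0.015, 0.005, 0.016], [4.5, 3.6, -5.3]],
  [[0.013, 0.007, 0.017], [4.8, 3.6, -5.0]],
  [[0, 0, 0], [0, 0, 0]],
  [[0, 0, 0], [0, 0, 0]],
])

```text
time: 7.95
ee_pos: [0.5439, 0.3245, 0.1318]
tcp_rot: [-179.5, -45.4, 119.7]
contact_force: [-0.0, -0.1, -3.3]
finger_gap: 0.0489
gripper_force: 42.6
```

```bash
python3 - <<'E'
from kin import *
s=status.sense(); print([s[k] for k in('joints','ee_pos','tcp_rot','contact_force','ft_torque','finger_gap')])
b,B=bottle('yel'); print(b,B.as_matrix()[:,2]); print(err('yel',120,.04))
T,S=P('top'),P('scene')
a=viewer.read_camera('scene');t=viewer.read_camera('top')
for n,M in(('s',S),('t',T)): print(n,[proj(M,b+B.apply([0,0,z])).round(1) for z in(0,.135)])
c1=cv2.resize(a[140:260,310:430],(400,400),interpolation=cv2.INTER_CUBIC);c2=cv2.resize(t[150:250,110:210],(400,400),interpolation=cv2.INTER_CUBIC)
cv2.imwrite('pics/p3.png',np.hstack([c1,c2]))
E
```

```text
[array([  9.04553776,  42.14454351,  92.75911229,  44.21951798,
        71.82160513, -45.52376943]), array([0.54389559, 0.32454294, 0.13184556]), array([-179.47238722,  -45.36885947,  119.70560212]), array([-0.03126183, -0.08528392, -3.31111313]), array([-0.65364923, -0.34190454,  0.02358835]), 0.048879236467877514]
[0.55103563 0.31237893 0.08887747] [0.00184341 0.00167876 0.99999689]
[[[0.001, 0.0005, -0.0006], [-0.08, 0.03, -0.11]]]
s [array([374.5, 217.1]), array([383.6, 170.4])]
t [array([152.1, 204.7]), array([138.4, 196.9])]
```

View pics/p3.png

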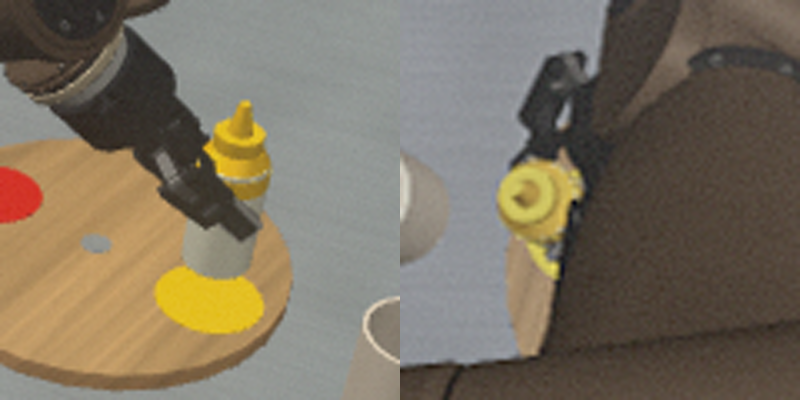

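Scene crop: nozzle tip at (244,103), which is full image (383,171) and matches the prediction. The bottle is upright above the yellow pad. Lowering now.

Emit:
play_rows([
  [[-0.0035, 0.0005, 0.0035], [0, 0, -0.1]],
  [[-0.0035, 0, 0.0035], [0, 0, 0]],
  [[-0.0035, 0, 0.0035], [0, 0, 0]],
  [[-0.0035, 0, 0.0035], [0, 0, 0]],
  [[-0.0035, 0, 0.0035], [0, 0, 0]],
  [[-0.0028, 0, 0.0028], [0, 0, 0]],
  [[-0.0014, 0, 0.0014], [0, 0, 0]],
  [[-0.0007, 0, 0.0007], [0, 0, 0]],
  [[0, 0, 0], [0, 0, 0]],
])

```text
time: 9.18
ee_pos: [0.5445, 0.3253, 0.1009]
tcp_rot: [-179.7, -45.4, 120.0]
contact_force: [0.1, -0.1, -3.4]
finger_gap: 0.0492
gripper_force: 42.6
```

Emit:
play_rows([
  [[-0.0005, 0, 0.0005], [0, 0, 0]],
  [[-0.0005, 0, 0.0005], [0, 0, 0]],
  [[-0.0005, 0, 0.0005], [0, 0, 0]],
  [[0, 0, 0], [0, 0, 0]],
])

```text
time: 9.68
ee_pos: [0.5444, 0.3253, 0.0986]
tcp_rot: [-179.7, -45.4, 120.0]
contact_force: [-0.4, 1.1, -3.5]
finger_gap: 0.049
gripper_force: 42.6
```

Emit:
play_rows([
  [[-0.0005, 0, 0.0005], [0, 0, 0]],
  [[-0.0005, 0, 0.0005], [0, 0, 0]],
  [[-0.0005, 0, 0.0005], [0, 0, 0]],
  [[0, 0, 0], [0, 0, 0]],
])

```text
time: 10.18
ee_pos: [0.5444, 0.3253, 0.0965]
tcp_rot: [-179.7, -45.4, 120.0]
contact_force: [-0.3, 0.4, -3.1]
finger_gap: 0.0492
gripper_force: 42.6
```

Emit:
play_rows([
  [[-0.0005, 0, 0.0005], [0, 0, 0]],
  [[-0.0005, 0, 0.0005], [0, 0, 0]],
  [[0, 0, 0], [0, 0, 0]],
])

```text
time: 10.55
ee_pos: [0.5444, 0.3254, 0.0951]
tcp_rot: [-179.7, -45.4, 120.0]
contact_force: [-0.3, -0.3, -2.9]
finger_gap: 0.0494
gripper_force: 42.6
```

Base is near z = 0.052. Continuing gently.

Emit:
play_rows([
  [[-0.0005, 0, 0.0005], [0, 0, 0]],
  [[-0.0005, 0, 0.0005], [0, 0, 0]],
  [[0, 0, 0], [0, 0, 0]],
])

```text
time: 10.92
ee_pos: [0.5444, 0.3254, 0.0939]
tcp_rot: [-179.7, -45.4, 120.0]
contact_force: [-0.4, 0.2, -1.7]
finger_gap: 0.0489
gripper_force: 42.7
```

Emit:
play_rows([
  [[-0.0005, 0, 0.0005], [0, 0, 0]],
  [[0, 0, 0], [0, 0, 0]],
])

```text
time: 11.18
ee_pos: [0.5445, 0.3255, 0.0936]
tcp_rot: [-179.7, -45.4, 120.0]
contact_force: [-0.4, -0.0, 3.6]
finger_gap: 0.0493
gripper_force: 42.9
```

Emit:
play_rows([
  [[0, 0, 0], [0, 0, 0]],
  [[0, 0, 0], [0, 0, 0]],
  [[0, 0, 0], [0, 0, 0]],
], claw=0.3)

```text
time: 11.55
ee_pos: [0.5444, 0.3253, 0.0929]
tcp_rot: [-179.7, -45.4, 120.0]
contact_force: [1.3, -0.2, -0.3]
finger_gap: 0.0557
gripper_force: 0.0
```

Emit:
play_rows([
  [[0, 0, 0], [0, 0, 0]],
  [[0, 0, 0], [0, 0, 0]],
  [[0, 0, 0], [0, 0, 0]],
  [[0, 0, 0], [0, 0, 0]],
], claw=1)

```text
time: 12.05
ee_pos: [0.5444, 0.3254, 0.093]
tcp_rot: [-179.7, -45.4, 120.0]
contact_force: [-0.1, -0.1, -0.1]
finger_gap: 0.0852
gripper_force: 0.0
```

```bash
python3 - <<'E'
from kin import *
cv2.imwrite('pics/s4.png',cv2.resize(viewer.read_camera('scene')[130:270,250:450],(800,560)))
s=status.sense();print(s['ee_pos'],s['contact_force'],s['finger_gap'])
E
```

```text
[0.54438648 0.3253767  0.09302497] [ 0.71562561 -0.75770415 -0.08910104] 0.08501189510843202
```

View pics/s4.png

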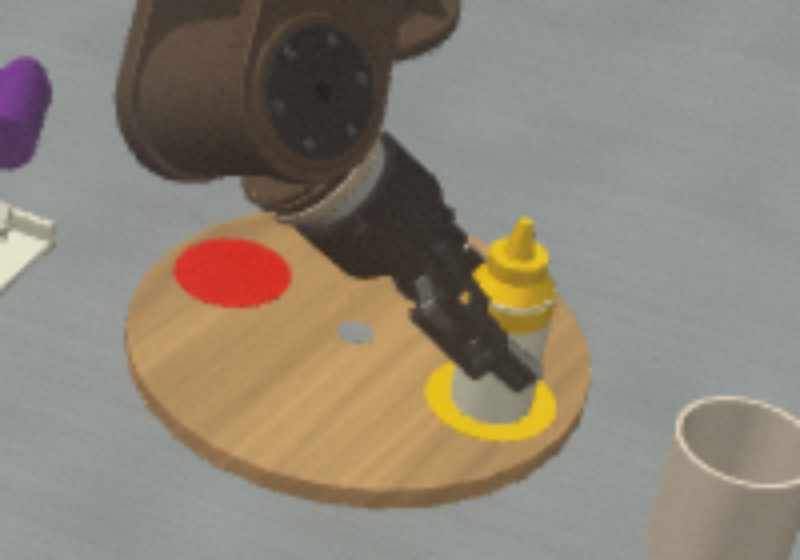

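Yellow stands centred on its pad, base at crop (492,400) inside the pad ring, and the disc has not turned (red pad still at (233,272) in the crop). Retreating.

Emit:
play_rows([
  [[0, 0, -0.01], [0, 0, 0]],
  [[0, 0, -0.015], [0, 0, 0]],
  [[0, 0, -0.02], [0, 0, 0]],
  [[0, 0, -0.02], [0, 0, 0]],
  [[0, 0, -0.02], [0, 0, 0]],
  [[0, 0, -0.02], [0, 0, 0]],
  [[0, 0, 0], [0, 0, 0]],
])

```text
time: 12.98
ee_pos: [0.5833, 0.2599, 0.1679]
tcp_rot: [-179.9, -45.4, 120.1]
contact_force: [-0.3, -0.5, -0.6]
finger_gap: 0.0854
gripper_force: 0.0
```

```bash
cat >> kin.py <<'E'
def back(n,up,N):
    p,r=pose(); Rb,tb=hand('yel',*HAND['yel']); a=(r*Rb).as_euler('ZYX',degrees=True); q,Q=grasp(n,up=up); b=(Q*Rb).as_euler('ZYX',degrees=True); out=[];pp,pr=p,r;js=[status.sense()['joints']]
    for i in range(1,N+1):
        t=i/N; Rt=R.from_euler('ZYX',a+(b-a)*t,degrees=True)*Rb.inv(); x=p+(q-p)*t
        out.append([pr.inv().apply(x-pp).round(3).tolist(),(pr.inv()*Rt).as_rotvec(degrees=True).round(1).tolist()])
        pp,pr=pp+pr.apply(out[-1][0]),pr*R.from_rotvec(out[-1][1],degrees=True)
        j,e=ik(pp,pr,js[-1]); js.append(j)
    print(e,abs(np.diff(js,axis=0)).max(0).round(1),js[-1].round(1),q); return out
E
python3 - <<'E'
from kin import *
print(pose()[0]);print(back('red',.13,18))
E
```

```text
[0.58328829 0.2599398  0.16789172]
1.1102230246251565e-15 [ 2.4  2.9  4.4  5.6  6.1 10.1] [-22.9  33.7  90.7  -6.6  74.8  74. ] [ 0.52862215 -0.18225555  0.178416  ]
[[[-0.013, -0.015, -0.014], [-4.8, -3.6, 5.0]], [[-0.016, -0.012, -0.015], [-4.4, -3.6, 5.3]], [[-0.018, -0.01, -0.015], [-4.1, -3.6, 5.6]], [[-0.019, -0.007, -0.014], [-3.8, -3.7, 5.8]], [[-0.021, -0.004, -0.013], [-3.3, -3.6, 6.0]], [[-0.021, -0.002, -0.011], [-3.0, -3.6, 6.3]], [[-0.023, 0.002, -0.011], [-2.6, -3.6, 6.4]], [[-0.022, 0.005, -0.009], [-2.1, -3.7, 6.5]], [[-0.023, 0.008, -0.007], [-1.8, -3.6, 6.7]], [[-0.021, 0.01, -0.005], [-1.3, -3.6, 6.8]], [[-0.021, 0.013, -0.004], [-0.8, -3.6, 6.8]], [[-0.019, 0.016, -0.003], [-0.5, -3.7, 6.9]], [[-0.017, 0.017, -0.001], [0.0, -3.6, 6.9]], [[-0.015, 0.02, 0.0], [0.5, -3.6, 6.9]], [[-0.013, 0.022, 0.001], [0.8, -3.6, 6.8]], [[-0.01, 0.022, 0.001], [1.3, -3.7, 6.8]], [[-0.007, 0.024, 0.001], [1.8, -3.6, 6.7]], [[-0.004, 0.024, 0.001], [2.1, -3.6, 6.5]]]
```

Emit:
play_rows([
  [[-0.013, -0.015, -0.014], [-4.8, -3.6, 5.0]],
  [[-0.016, -0.012, -0.015], [-4.4, -3.6, 5.3]],
  [[-0.018, -0.01, -0.015], [-4.1, -3.6, 5.6]],
  [[-0.019, -0.007, -0.014], [-3.8, -3.7, 5.8]],
  [[-0.021, -0.004, -0.013], [-3.3, -3.6, 6.0]],
  [[-0.021, -0.002, -0.011], [-3.0, -3.6, 6.3]],
  [[-0.023, 0.002, -0.011], [-2.6, -3.6, 6.4]],
  [[-0.022, 0.005, -0.009], [-2.1, -3.7, 6.5]],
  [[-0.023, 0.008, -0.007], [-1.8, -3.6, 6.7]],
  [[-0.021, 0.01, -0.005], [-1.3, -3.6, 6.8]],
  [[-0.021, 0.013, -0.004], [-0.8, -3.6, 6.8]],
  [[-0.019, 0.016, -0.003], [-0.5, -3.7, 6.9]],
  [[-0.017, 0.017, -0.001], [0.0, -3.6, 6.9]],
  [[-0.015, 0.02, 0.0], [0.5, -3.6, 6.9]],
  [[-0.013, 0.022, 0.001], [0.8, -3.6, 6.8]],
  [[-0.01, 0.022, 0.001], [1.3, -3.7, 6.8]],
  [[-0.007, 0.024, 0.001], [1.8, -3.6, 6.7]],
  [[-0.004, 0.024, 0.001], [2.1, -3.6, 6.5]],
  [[0, 0, 0], [0, 0, 0]],
  [[0, 0, 0], [0, 0, 0]],
], claw=1)

```text
time: 15.48
ee_pos: [0.528, -0.1803, 0.1766]
tcp_rot: [-180.0, 20.1, -3.9]
contact_force: [0.4, 1.1, -0.7]
finger_gap: 0.0855
gripper_force: 0.0
```

```bash
python3 - <<'E'
from kin import *
p,r=pose(); q,Q=grasp('red',up=.09); print(rows(p,r,q,Q,3)); 
q,Q=grasp('red'); print(q)
# disc check: pads in top / scene views
for n in('scene','top'):
    im=viewer.read_camera(n); hsv=cv2.cvtColor(im,cv2.COLOR_BGR2HSV); m=cv2.inRange(hsv,(0,150,80),(6,255,255))|cv2.inRange(hsv,(174,150,80),(180,255,255))
    k,l,st,ce=cv2.connectedComponentsWithStats(m); i=1+np.argmax(st[1:,4]); print(n,st[i],ce[i])
E
```

```text
[[[0.0046, 0.0006, 0.0119], [0.02, 0.03, 0.07]], [[0.0046, 0.0006, 0.0119], [0.02, 0.03, 0.07]], [[0.0046, 0.0006, 0.0119], [0.02, 0.03, 0.07]]]
[ 0.52862215 -0.18225555  0.048416  ]
scene [293 189  30  18 397] [307.47355164 197.76070529]
top [212 211  28  21 345] [227.48985507 220.09275362]
```

Emit:
play_rows([
  [[0.0065, 0.0006, 0.0175], [0, 0, 0]],
  [[0.0065, 0.0006, 0.0175], [0, 0, 0.2]],
  [[0.0065, 0.0006, 0.0175], [0, 0, 0]],
  [[0.0065, 0.0003, 0.0175], [0, 0, 0]],
  [[0.0065, 0, 0.0175], [0, 0, 0]],
  [[0.006, 0, 0.0165], [0, 0, 0]],
  [[0.006, 0, 0.0165], [0, 0, 0]],
  [[0, 0, 0], [0, 0, 0]],
  [[0, 0, 0], [0, 0, 0]],
])

```text
time: 16.7
ee_pos: [0.5288, -0.1835, 0.0488]
tcp_rot: [179.9, 20.1, -4.2]
contact_force: [-0.4, -0.2, 0.5]
finger_gap: 0.0849
gripper_force: 0.0
```

Emit:
play_rows([
  [[0, -0.001, 0], [0, 0, 0]],
  [[0, 0, 0], [0, 0, 0]],
])

```text
time: 16.95
ee_pos: [0.5288, -0.1824, 0.049]
tcp_rot: [179.9, 20.0, -4.2]
contact_force: [-0.0, 0.5, 0.6]
finger_gap: 0.0854
gripper_force: 0.0
```

Emit:
play_rows([
  [[0, 0, 0], [0, 0, 0]],
  [[0, 0, 0], [0, 0, 0]],
  [[0, 0, 0], [0, 0, 0]],
  [[0, 0, 0], [0, 0, 0]],
  [[0, 0, 0], [0, 0, 0]],
  [[0, 0, 0], [0, 0, 0]],
], claw=0, squeeze=40)

```text
time: 17.7
ee_pos: [0.5288, -0.1819, 0.0489]
tcp_rot: [179.9, 20.1, -4.2]
contact_force: [1.1, 5.3, 6.0]
finger_gap: 0.0491
gripper_force: 41.4
```

Clean grasp. Lifting and working out the swing.

Emit:
play_rows([
  [[0, 0, 0], [0, 0, 0]],
  [[-0.001, 0, -0.003], [0, 0, 0]],
  [[-0.002, 0, -0.006], [0, 0, 0]],
  [[-0.0065, 0, -0.0175], [0, 0, 0]],
  [[-0.0065, 0, -0.0175], [0, 0, 0]],
  [[-0.0065, 0, -0.0175], [0, 0, 0]],
  [[-0.0065, 0, -0.0175], [0, 0, 0]],
  [[-0.0065, 0, -0.0175], [0, 0, 0]],
  [[-0.0065, 0, -0.0175], [0, 0, 0]],
  [[-0.0065, 0, -0.0175], [0, 0, 0]],
  [[-0.0065, 0, -0.0175], [0, 0, 0]],
  [[0, 0, 0], [0, 0, 0]],
  [[0, 0, 0], [0, 0, 0]],
])

```text
time: 19.32
ee_pos: [0.5279, -0.1819, 0.2069]
tcp_rot: [179.9, 20.1, -4.2]
contact_force: [-0.2, 0.6, -4.1]
finger_gap: 0.0493
gripper_force: 42.1
```

```bash
cat >> kin.py <<'E'
HAND['red']=([.5288,-.1819,.0489],[179.9,20.1,-4.2])
E
python3 - <<'E'
from kin import *
s=status.sense(); print(s['ee_pos'],s['contact_force'],s['finger_gap'])
o=swing('red',120,.04,18); print(o)
p,r=pose(); js=[s['joints']]
for d in o:
    p,r=p+r.apply(d[0]),r*R.from_rotvec(d[1],degrees=True); js.append(ik(p,r,js[-1])[0])
print(abs(np.diff(js,axis=0)).max(0).round(1),js[-1].round(1))
E
```

```text
[ 0.52791976 -0.18193974  0.20690382] [-0.20672802  0.60855504 -4.10410139] 0.049280092471486056
[[[0.0, -0.015, 0.005], [-2.2, 3.6, -6.5]], [[0.002, -0.016, 0.005], [-1.7, 3.6, -6.7]], [[0.003, -0.017, 0.004], [-1.3, 3.7, -6.8]], [[0.005, -0.016, 0.004], [-0.9, 3.6, -6.8]], [[0.007, -0.015, 0.004], [-0.5, 3.6, -6.9]], [[0.009, -0.015, 0.004], [-0.0, 3.6, -6.9]], [[0.01, -0.015, 0.004], [0.4, 3.6, -6.9]], [[0.011, -0.013, 0.006], [0.8, 3.6, -6.8]], [[0.012, -0.013, 0.006], [1.3, 3.7, -6.8]], [[0.014, -0.011, 0.007], [1.7, 3.6, -6.6]], [[0.014, -0.009, 0.008], [2.1, 3.6, -6.6]], [[0.014, -0.008, 0.009], [2.6, 3.6, -6.4]], [[0.014, -0.007, 0.011], [2.9, 3.6, -6.3]], [[0.014, -0.004, 0.011], [3.3, 3.6, -6.0]], [[0.014, -0.003, 0.013], [3.7, 3.6, -5.8]], [[0.013, -0.0, 0.013], [4.0, 3.6, -5.6]], [[0.012, 0.001, 0.013], [4.4, 3.6, -5.4]], [[0.01, 0.003, 0.014], [4.7, 3.6, -5.0]]]
[ 1.9  2.4  3.3  6.   5.5 11.5] [ -8.9  37.8 103.4  34.9  73.9 -59.5]
```

Emit:
play_rows([
  [[0.0, -0.015, 0.005], [-2.2, 3.6, -6.5]],
  [[0.002, -0.016, 0.005], [-1.7, 3.6, -6.7]],
  [[0.003, -0.017, 0.004], [-1.3, 3.7, -6.8]],
  [[0.005, -0.016, 0.004], [-0.9, 3.6, -6.8]],
  [[0.007, -0.015, 0.004], [-0.5, 3.6, -6.9]],
  [[0.009, -0.015, 0.004], [0, 3.6, -6.9]],
  [[0.01, -0.015, 0.004], [0.4, 3.6, -6.9]],
  [[0.011, -0.013, 0.006], [0.8, 3.6, -6.8]],
  [[0.012, -0.013, 0.006], [1.3, 3.7, -6.8]],
  [[0.014, -0.011, 0.007], [1.7, 3.6, -6.6]],
  [[0.014, -0.009, 0.008], [2.1, 3.6, -6.6]],
  [[0.014, -0.008, 0.009], [2.6, 3.6, -6.4]],
  [[0.014, -0.007, 0.011], [2.9, 3.6, -6.3]],
  [[0.014, -0.004, 0.011], [3.3, 3.6, -6.0]],
  [[0.014, -0.003, 0.013], [3.7, 3.6, -5.8]],
  [[0.013, 0, 0.013], [4.0, 3.6, -5.6]],
  [[0.012, 0.001, 0.013], [4.4, 3.6, -5.4]],
  [[0.01, 0.003, 0.014], [4.7, 3.6, -5.0]],
  [[0, 0, 0], [0, 0, 0]],
  [[0, 0, 0], [0, 0, 0]],
])

```text
time: 21.82
ee_pos: [0.4967, 0.1302, 0.1315]
tcp_rot: [-180.0, -44.8, 119.8]
contact_force: [-0.3, -0.4, -2.7]
finger_gap: 0.0491
gripper_force: 42.2
```

```bash
python3 - <<'E'
from kin import *
b,B=bottle('red'); print(b,B.as_matrix()[:,2]); print(err('red',120,.04)); s=status.sense(); print(s['ee_pos'],s['contact_force'],s['finger_gap'])
T,S=P('top'),P('scene')
a=viewer.read_camera('scene');t=viewer.read_camera('top')
for n,M in(('s',S),('t',T)): print(n,[proj(M,b+B.apply([0,0,z])).round(1) for z in(0,.135)])
c1=cv2.resize(a[110:230,250:370],(400,400),interpolation=cv2.INTER_CUBIC);c2=cv2.resize(t[170:270,170:270],(400,400),interpolation=cv2.INTER_CUBIC)
cv2.imwrite('pics/p5.png',np.hstack([c1,c2]))
E
```

```text
[0.5046407  0.11714831 0.08972853] [-0.00103429  0.00190488  0.99999765]
[[[0.0008, -0.0, 0.0003], [0.08, 0.12, -0.08]]]
[0.49671411 0.13020778 0.13148149] [-0.29884547 -0.384361   -2.67522711] 0.049097659855126825
s [array([308.2, 185.9]), array([311.7, 141.6])]
t [array([224.3, 223.6]), array([219.3, 218.2])]
```

View pics/p5.png

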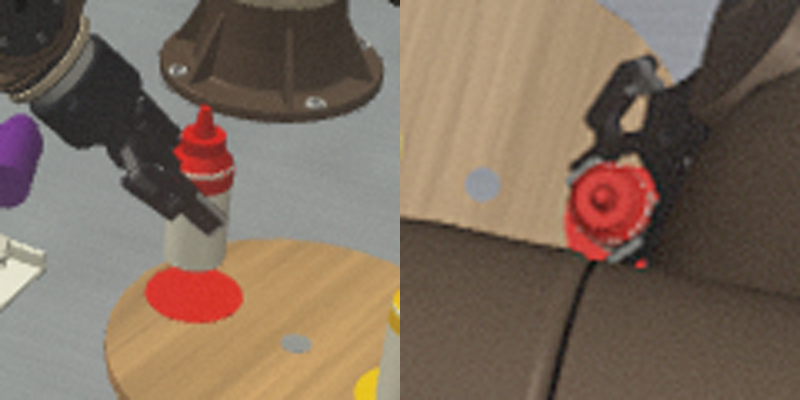

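Red bottle upright above the red pad: tip at crop (205,107), full image (311.5,142), as predicted. Lowering.

Emit:
play_rows([
  [[-0.003, 0, 0.0037], [0, 0.1, 0]],
  [[-0.0035, 0, 0.0035], [0, 0, 0]],
  [[-0.0035, 0, 0.0035], [0, 0, 0]],
  [[-0.0035, 0, 0.0035], [0, 0, 0]],
  [[-0.0035, 0, 0.0035], [0, 0, 0]],
  [[-0.0035, 0, 0.0035], [0, 0, 0]],
  [[-0.0021, 0, 0.0021], [0, 0, 0]],
  [[-0.0007, 0, 0.0007], [0, 0, 0]],
  [[0, 0, 0], [0, 0, 0]],
  [[0, 0, 0], [0, 0, 0]],
])

```text
time: 23.18
ee_pos: [0.4968, 0.1309, 0.0985]
tcp_rot: [179.9, -44.9, 119.9]
contact_force: [-0.1, 0.2, -1.4]
finger_gap: 0.0489
gripper_force: 42.2
```

```bash
python3 - <<'E'
from kin import *
b,B=bottle('red'); print(b,B.as_matrix()[:,2]); print(status.sense()['contact_force'])
E
```

```text
[0.50469333 0.11794544 0.05668935] [-8.26334676e-04 -7.59595028e-04  9.99999370e-01]
[-0.13811775  0.24022073 -1.41140295]
```

Emit:
play_rows([
  [[-0.0005, 0, 0.0005], [0, 0, 0]],
  [[-0.0005, 0, 0.0005], [0, 0, 0]],
  [[0, 0, 0], [0, 0, 0]],
])

```text
time: 23.55
ee_pos: [0.4967, 0.1309, 0.0969]
tcp_rot: [180.0, -44.9, 119.9]
contact_force: [-0.7, 0.9, -3.9]
finger_gap: 0.0489
gripper_force: 42.2
```

Emit:
play_rows([
  [[-0.0005, 0, 0.0005], [0, 0, 0]],
  [[-0.0005, 0, 0.0005], [0, 0, 0]],
  [[0, 0, 0], [0, 0, 0]],
])

```text
time: 23.92
ee_pos: [0.4967, 0.1309, 0.0955]
tcp_rot: [180.0, -44.9, 119.9]
contact_force: [-0.7, -0.6, -3.4]
finger_gap: 0.0493
gripper_force: 42.2
```

Emit:
play_rows([
  [[-0.0005, 0, 0.0005], [0, 0, 0]],
  [[-0.0005, 0, 0.0005], [0, 0, 0]],
  [[0, 0, 0], [0, 0, 0]],
])

```text
time: 24.3
ee_pos: [0.4967, 0.1309, 0.0941]
tcp_rot: [180.0, -44.9, 119.9]
contact_force: [-0.0, 0.7, -1.9]
finger_gap: 0.0493
gripper_force: 42.2
```

Emit:
play_rows([
  [[-0.0005, 0, 0.0005], [0, 0, 0]],
  [[0, 0, 0], [0, 0, 0]],
])

```text
time: 24.55
ee_pos: [0.4967, 0.1309, 0.0934]
tcp_rot: [180.0, -44.9, 119.9]
contact_force: [1.0, 0.0, -1.5]
finger_gap: 0.0494
gripper_force: 42.1
```

Emit:
play_rows([
  [[-0.0005, 0, 0.0005], [0, 0, 0]],
  [[0, 0, 0], [0, 0, 0]],
])

```text
time: 24.8
ee_pos: [0.4967, 0.1308, 0.093]
tcp_rot: [179.9, -44.9, 119.9]
contact_force: [-0.7, -1.3, 3.3]
finger_gap: 0.0492
gripper_force: 42.7
```

Contact (force went from about -3 to +3.3 N). Releasing.

Emit:
play_rows([
  [[0, 0, 0], [0, 0, 0]],
  [[0, 0, 0], [0, 0, 0]],
  [[0, 0, 0], [0, 0, 0]],
], claw=0.3)

```text
time: 25.18
ee_pos: [0.4967, 0.1309, 0.0927]
tcp_rot: [180.0, -44.9, 119.9]
contact_force: [-0.4, -0.2, 0.6]
finger_gap: 0.0555
gripper_force: 0.0
```

Emit:
play_rows([
  [[0, 0, 0], [0, 0, 0]],
  [[0, 0, 0], [0, 0, 0]],
  [[0, 0, 0], [0, 0, 0]],
  [[0, 0, 0], [0, 0, 0]],
], claw=1)

```text
time: 25.68
ee_pos: [0.4967, 0.1309, 0.0927]
tcp_rot: [180.0, -44.9, 119.9]
contact_force: [0.5, -0.1, 0.5]
finger_gap: 0.0855
gripper_force: 0.0
```

Emit:
play_rows([
  [[0, 0, -0.01], [0, 0, 0]],
  [[0, 0, -0.015], [0, 0, 0]],
  [[0, 0, -0.02], [0, 0, 0]],
  [[0, 0, -0.02], [0, 0, 0]],
  [[0, 0, -0.02], [0, 0, 0]],
  [[0, 0, -0.02], [0, 0, 0]],
  [[0, 0, -0.02], [0, 0, 0]],
  [[0, 0, 0], [0, 0, 0]],
  [[0, 0, 0], [0, 0, 0]],
])

```text
time: 26.8
ee_pos: [0.5403, 0.0544, 0.1811]
tcp_rot: [180.0, -44.9, 119.9]
contact_force: [0.1, 0.6, 0.3]
finger_gap: 0.0851
gripper_force: 0.0
```

```bash
python3 - <<'E'
from kin import *
a=viewer.read_camera('scene'); cv2.imwrite('pics/s6.png',cv2.resize(a[110:270,150:430],(800,457),interpolation=cv2.INTER_CUBIC))
s=status.sense();print(s['time'],s['contact_force'])
S=P('scene')
for n in PAD: print(n,[((proj(S,PAD[n]+[0,0,z])-(150,110))*800/280).round(0) for z in(0,.135)])
E
```

```text
26.85 [-0.00821335  1.38190946 -0.04995378]
red [array([450., 251.]), array([460., 129.])]
yel [array([635., 341.]), array([660., 213.])]
```

View pics/s6.png

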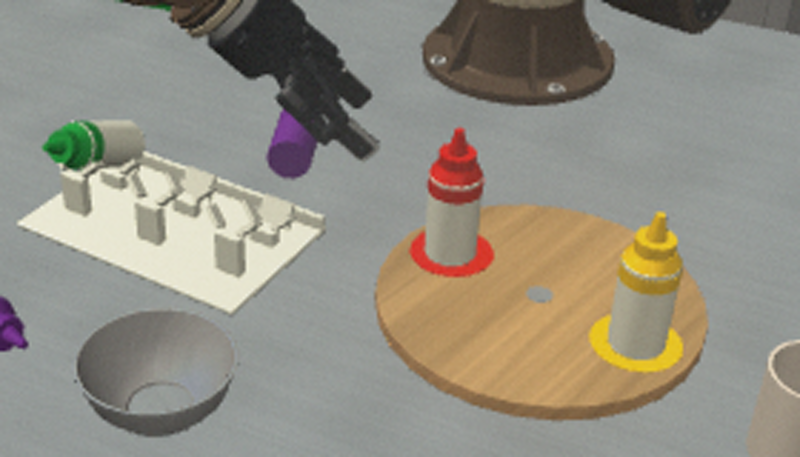

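Both bottles stand upright and centred. Tips are at crop (460,130) and (660,214), against predicted (460,129) and (660,213). Green is still in its lane at (95,145), and the hand is clear of everything. Handing in.

```bash
python3 -c "
from rig import bot; print(bot.close_job())"
```

```text
the job is handed in; nothing more can be done
None
```

The red and yellow bottles stand upright and centred on their own pads, each set down gently by feel. The disc showed no visible turn, green is still in its lane, and the job was handed in at about 27 s; no verdict was returned.

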